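# Clamp the toppled honey jar three clicks tight and keep hold of the lever

## Robot

A 6-joint arm with a two-finger parallel gripper is mounted at the origin on a cart in front of the work surface, level with it; the furniture and walls round the work are solid. World frame = base frame: x ahead of the robot, y to its left, z up, the work surface at z = 0. Lengths are in m, angles in rad, forces in N, time in s.
With the tool pointing down it reaches from about 0.375 to 0.975 m from the base axis. Payload 3.8 kg.
Tool frame: the origin (TCP) lies on the centre line of the jaws, within the pads' length; the fingertips stand 14 mm ahead of it and the grasp point (between the pads) lies 5 mm behind it; z points along the fingers, y is the line along which they close (so a half turn about z gives the same grasp; the last joint's range is limited). The gripper opens to 85 mm and grips with 20 to 120 N. Pads are 22 mm wide; open, the fingers measure 114 mm over their backs; the gripper's body (76 mm by 85 mm) begins 54 mm behind the grasp point. The pads swing forward as they close: fully open they stand 13 mm farther back than shut.
Start: joints at [1.298, 0.264, 1.604, -0, 1.274, -0.037], TCP at [0.158, 0.656, 0.245] pointing down, gripper open.
Joint ranges: [-2.63, 2.63], [-0.94, 2.18], [0.31, 2.57], [-1.31, 4.45], [0, 2.66], [-2.55, 2.55]. Speed limits (rad/s): [2.57, 2.57, 3.14, 3.14, 3.14, 3.14].

## Interface

Orientations are given as a rotation vector (axis times angle).
In Python, from workcell import bot, eyes, spot_in gives the robot as it stands.
- The arm moves only by the tool carry_out, never from a script. Its argument "series" is text: rows parted by semicolons, each of 4 numbers parted by spaces: the shift along the world's x, y, z in m, then the turn about the world's z in degrees. In form: tx ty tz roll; .... A call has 1 to 20 rows; each row shifts and turns the commanded pose from where the row before left it; what a row does not reach is not made up. A row lasts 1/8 s, in which the tool goes at most 62.5 mm and 10.7 degrees, less where a joint would pass 70% of its speed; a pose out of reach is approached as far as the arm can. A call is refused whole if a number of a shift passes 0.0625 or a number of a turn 10.7, either way. A call with a gripper value outside its range is refused whole. "jaw" is the gripper command: -1 is shut, 1 is fully open, values between are in proportion, set as the call begins (left out, the last holds). The fingers move at their own pace and stop on an object; "grip_force" is the grip in N (left out, the last holds). Time passes only in rows, so rows that do not move let the fingers close. It gives the time, the measured TCP pose, the force, the opening and the grip force at its end, in the units of the state.
- bot.read_state(): the state, without advancing time (a new reading comes with each control period).
- eyes.read_camera(name): name is "scene" or "top"; returns (picture, depth): 480x640x3 uint8, blue, green, red; 480x640 float32, m along the optical axis (not along the pixel's ray), 0 where there is no reading.
- eyes.get_calibration(name): a dict with "K" (3x3 intrinsics, pixels), "position" and "rotation" of the camera in the world. Camera axes: x right, y down, z forward; pixel columns grow to the right and rows downward; lengths in m; the calibration is good to about 2 mm. A picture is of the moment at which its call begins. get_calibration takes no time and is no camera call.
- bot.finish_job(): hands the job in; it is judged then, once.
Trained networks look in the newest picture that a camera, given by its name, has taken for a name from the list of things; names that differ only in an ending like _2 or _b are one class to them, and where a whole thing is asked for, a point or a joint stands for the part that bears it (a point fixed in the world has none). Each returns a list of dicts, best first, with "score" (0 to 1); they miss things now and then, are a little off and sometimes report something else, mostly with a low value. They report only what shows in the picture. A call takes as long as a camera call.
- spot_in(camera, target): "rect" ([centre column, centre row, width, height] in pixels, round what is visible of it).
The state is a dict: "time": time; "q": joint angles; "joint_vel": joint speeds; "joint_torque": joint torques, N m; "tool_pos": TCP position; "tcp_rot": TCP orientation; "wrist_force": force on the tool from outside, world axes, zero at the start; "torque": the same for the moment, N m; "width": opening from 0.0 (shut) to 1.0 (fully open); "grip_force": force on a finger pad.
Only numpy, scipy, OpenCV 4.12 (cv2) and the standard library are available. Lean on these libraries where they do the work, as an engineer would, in place of code of your own. Each camera call takes 0.05 s, during which the arm holds its last target. There are 200 camera calls.

## Task

I have only one good hand and want to unscrew the honey. The jar has toppled over in the lane of my jar clamp: stand it upright, lid up, between the clamp's two jaws and let go of it, then take the red knob and pull the clamp's lever exactly three clicks (a fourth would strain the glass). The lever springs back open if it is let go, so finish still holding the knob there, at the third click with the jar gripped, and leave the jam, the cinnamon and the cup standing where they are behind the clamp.

Things in the scene. Friction and masses are not known exactly. Their poses are not given: they have to be found in the camera images.
- honey_center (a point): centre of the honey jar (glass, grey lid, loose, about 0.24 kg, 58 mm diameter, 85 mm tall; the lid is its top 11 mm). The point lies on its axis, 42.5 mm from base and lid top; its z axis points from base to lid. It starts on its side on the clamp board, lid towards the right (-y of the board, roughly), base near the bay.
- clamp_bay (a point): middle of the clamp's bay, on the board's top (12 mm above the table), where the jar's base centre belongs. Its x axis points from the front jaw to the back jaw, its y axis along the lane, away from the toppled jar and towards the lever pivot. The bay starts about 75 mm wide between the jaws along x; the jaws are about 60 mm long along y, their tops 30 mm above the board.
- clamp_pivot (a point): point on the lever's vertical turning axis, 40 mm above the board, 115 mm from the bay along its +y
- clamp_handle (a point): middle of the red knob to hold: an upright rounded post, 21 mm in diameter, from 22 mm below to 22 mm above this point, 105 mm from the pivot; its top end is free and its foot stands on the flat lever arm. The knob spins freely on its pin. It moves on a level circle round the pivot.
- clamp_lever (a joint): turn of the lever in rad: 0 at rest (its return spring opens it), growing as the knob is pulled towards the robot, counter-clockwise from above. A plunger clicks into a notch every 0.262 rad: third click at 0.785, fourth at 1.047. The pull at the knob (1 to 15 N) builds up by 5 to 9 N out of each notch, falls away past the tooth and rises again once the next is reached. Notches do not hold it.
- clamp_pad: black rubber pad of the moving front jaw; it travels 7 mm a click towards the back jaw, presses the jar against that during the third click and is sprung (1.5 N/mm)
- honey: the honey jar; origin at the centre of its base, z axis from base to lid
- jam_center (a point): centre of the jam jar standing behind the clamp (yellow lid, 63 mm diameter, 90 mm tall), a bystander
- cinnamon_center (a point): centre of the cinnamon shaker standing behind the clamp (red cap, 45 mm diameter, 106 mm tall), a bystander
- cup: thin white plastic cup (68 mm, 82 mm tall), a bystander; origin under its base
- clamp: the fixed wooden clamp board, 150 mm (x) by 290 mm (y), 12 mm thick; origin under its centre. The lane runs from the bay towards its -y between two rails 62 mm apart and 5 mm high. The slide and lever on its +y side, without the knob, stay below 45 mm above the board.
- clamp_knob: the red knob as a solid, origin at its foot

How it is judged:
On the way, in this order (a step that is already met when the one before it is completed fails the run):
1. the honey jar stands upright in the bay between the jaws, lid up, let go, with the lever still at rest (angle between honey's own z axis and vertical below 0.1 rad and horizontal distance between honey and clamp_bay below 0.018 m and z of honey in the frame of clamp_bay below 0.004 m and contact force between the arm and honey below 0.1 N and linear speed of honey below 0.02 m/s and value of joint clamp_lever below 0.13 rad), for 0.2 s.
2. the fingers hold the lever at the third click (value of joint clamp_lever between 0.67 and 0.91 rad and contact force between the fingers and clamp_knob above 1 N), for 0.3 s.
At the end, for the whole second after the job is handed in: The lever rests within 0.12 rad (under half a click) of the third click, held by the fingers (over 1 N on the knob); the pad presses the honey jar (over 1 N), which stands upright on the board within 6 degrees and 25 mm of the bay's middle, at rest and not touched by the arm (all of step 2 and velocity of joint clamp_lever between -0.1 and 0.1 rad/s and contact force between clamp_pad and honey above 1 N and contact force between the arm and honey below 0.1 N and angle between honey's own z axis and vertical below 0.1 rad and horizontal distance between honey and clamp_bay below 0.025 m and z of honey in the frame of clamp_bay below 0.005 m and linear speed of honey below 0.02 m/s); the arm keeps its last pose, push and grip.
It fails at once if the lever is pulled on to the fourth click (value of joint clamp_lever above 0.96 rad).
It fails at once if the jam jar, the cinnamon or the cup is knocked over or shoved more than 20 mm (distance of any of jam_center, cinnamon_center, cup from where it was at the start of the episode above 0.02 m).
It also fails if it takes over 67 s, if anything falls off the work surface, if the arm or the gripper's body presses on something with over 40 N, if the wrist force passes 120 N, or if a joint passes its speed limit or range.

## Working session

There is one attempt and no reset: what is moved stays moved. The work goes in short steps, Python scripts to look and compute and a tool call to move; the robot and the scene stay as the last step left them, time stands still between calls to the robot, and variables do not carry over. Pictures are saved under pics/ and viewed, at most 10 in all, crops included, and the job is handed in when it is done.

Besides the shell and the picture viewer there is one more tool, called as a command line: name --argument value ..., lists and objects as JSON in quotes. carry_out: Moves the arm, as the interface text tells. Its arguments: {"type":"object","properties":{"series":{"type":"string"},"jaw":{"type":"number"},"grip_force":{"type":"number"}},"required":["series"]}

```bash
mkdir -p pics
cat > h.py <<'E'
import numpy as np, cv2
from workcell import bot, eyes, spot_in
def cloud(n):
    p,d=eyes.read_camera(n); c=eyes.get_calibration(n); K=np.array(c["K"]); R=np.array(c["rotation"])
    if R.shape!=(3,3): R=cv2.Rodrigues(R)[0]
    v,u=np.mgrid[:480,:640]
    P=np.stack([(u-K[0,2])/K[0,0]*d,(v-K[1,2])/K[1,1]*d,d],-1)@R.T+np.array(c["position"])
    P[d==0]=np.nan
    return p,P
E
python3 - <<'E'
from h import *
for n in("top","scene"):
    p,P=cloud(n); cv2.imwrite(f"pics/{n}.png",p); np.save(n,P)
    print(n,eyes.get_calibration(n)["position"])
    for t in("honey","clamp_knob","clamp","clamp_pad","jam_center","cinnamon_center","cup"):
        print(t,[(np.round(r["rect"]),round(r["score"],2),np.round(P[int(r["rect"][1]),int(r["rect"][0])],3)) for r in spot_in(n,t)[:1]])
print(bot.read_state())
E
```

```text
top [0.3704824  0.00739706 1.03696978]
honey [(array([367., 281.,  43.,  29.]), 0.94, array([ 0.478, -0.108,  0.071]))]
clamp_knob [(array([235., 275.,  15.,  14.]), 0.67, array([0.481, 0.144, 0.098]))]
clamp [(array([312., 284., 170.,  78.]), 0.83, array([ 0.478, -0.003,  0.013]))]
clamp_pad [(array([346., 307.,  20.,  10.]), 0.47, array([ 0.432, -0.075,  0.009]))]
jam_center [(array([428., 206.,  39.,  36.]), 0.76, array([ 0.629, -0.226,  0.092]))]
cinnamon_center [(array([343., 201.,  27.,  32.]), 0.97, array([ 0.631, -0.059,  0.107]))]
cup [(array([386., 194.,  35.,  41.]), 0.84, array([ 0.678, -0.16 ,  0.003]))]
scene [ 0.19493006 -0.77545165  0.65030024]
honey [(array([293., 296.,  55.,  57.]), 0.61, array([ 0.48 , -0.141,  0.066]))]
clamp_knob [(array([235., 209.,  10.,  19.]), 0.46, array([0.485, 0.14 , 0.079]))]
clamp [(array([272., 274., 147., 153.]), 0.7, array([ 0.47 , -0.076,  0.069]))]
clamp_pad [(array([255., 297.,  14.,  24.]), 0.55, array([ 0.435, -0.086,  0.041]))]
jam_center [(array([290., 299.,  53.,  56.]), 0.7, array([ 0.473, -0.146,  0.067]))]
cinnamon_center [(array([358., 248.,  24.,  60.]), 0.89, array([ 0.64 , -0.084,  0.072]))]
cup [(array([386., 277.,  41.,  55.]), 0.7, array([ 0.641, -0.173,  0.069]))]
{'time': 0.8, 'q': array([ 1.29808519e+00,  2.63853445e-01,  1.60398131e+00,  5.75966176e-05,
        1.27371396e+00, -3.68934267e-02]), 'joint_vel': array([-0.00104041,  0.0016287 , -0.00159396, -0.00125538, -0.00015359,
        0.00119398]), 'joint_torque': array([ 5.11560866e-04, -5.14982307e+01, -3.67698705e+01, -3.46193713e-05,
        5.01415816e-04, -1.68972292e-05]), 'tool_pos': array([0.15768551, 0.65632392, 0.24532124]), 'tcp_rot': array([-3.69584589e-01, -3.11972952e+00, -8.15401052e-05]), 'wrist_force': array([0.28990466, 0.1191737 , 0.23877353]), 'torque': array([ 0.01885195, -0.02055888,  0.01351008]), 'grip_force': 0.0, 'width': 1.000513709147881}
```

View pics/top.png

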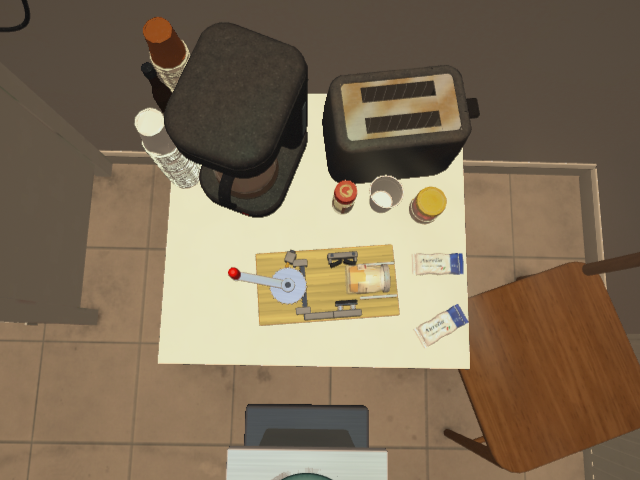

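View pics/scene.png

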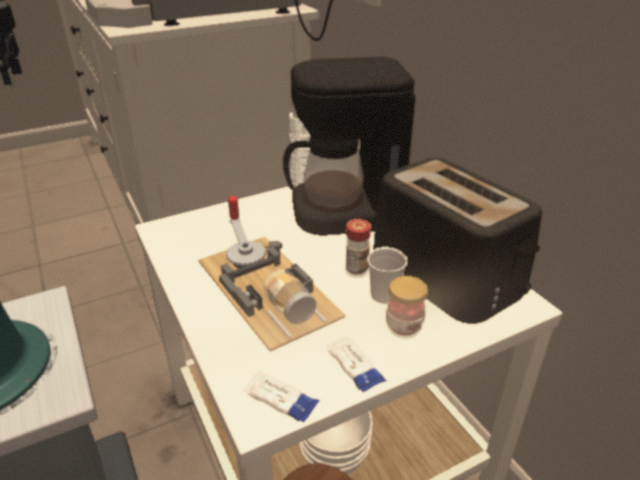

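The top view shows the board at about (312,284), the jar lying with its lid right at (385,278), jaws at (343,258) and (346,304), the hub at (288,286) and the red knob at (235,273). The scene view shows the jam, cup and cinnamon standing behind the clamp.

Run:
```python
from h import *
P=np.load("top.npy"); p=cv2.imread("pics/top.png")
cv2.imwrite("pics/crop.png",cv2.resize(p[235:335,220:410],None,fx=4,fy=4,interpolation=cv2.INTER_CUBIC))
hsv=cv2.cvtColor(p,cv2.COLOR_BGR2HSV)
# board: wood colour, low z
Z=P[...,2]; w=(hsv[...,1]>90)&(hsv[...,0]>12)&(hsv[...,0]<32)&(Z<.03); w[:, :225]=0;w[:,410:]=0;w[:235]=0;w[340:]=0
pts=P[w][:,:2].astype(np.float32); r=cv2.minAreaRect(pts); print("board",r, np.nanmedian(Z[w]))
c=cv2.moments(cv2.convexHull((pts*1e4).astype(np.int32)));print(c['m10']/c['m00']/1e4,c['m01']/c['m00']/1e4)
red=((hsv[...,0]<8)|(hsv[...,0]>172))&(hsv[...,1]>150);red[:255]=0;red[290:]=0;red[:,:220]=0;red[:,250:]=0
k=P[red];print("knob",np.nanmedian(k,0),np.nanmax(k[:,2]),red.sum()); kt=k[k[:,2]>.09]; print(kt.mean(0),kt.min(0),kt.max(0))
# things higher than board
for zlo,zhi,n in((.028,.048,"mid"),(.048,.1,"hi")):
    m=(Z>zlo)&(Z<zhi); m[:240]=0;m[330:]=0;m[:,:225]=0;m[:,405:]=0
    nn,l,s,_=cv2.connectedComponentsWithStats(m.astype(np.uint8))
    for i in range(1,nn):
        if s[i,4]>15:
            q=P[l==i]; print(n,s[i],np.round(np.median(q,0),3),"min",np.round(q.min(0),3),"max",np.round(q.max(0),3))
for v in range(262,300,4): print(v,[int(round(z*1000)) if z==z else -1 for z in Z[v,330:404:3]])
```

```text
board ((0.4779587388038635, -0.033365398645401), (0.15180763602256775, 0.2907506823539734), 5.481303691864014) 0.011264329468682943
0.4778730619172132 -0.033657499888496395
knob [0.48452858 0.14652973 0.09842964] 0.10322388518556203 101
[0.48568792 0.14800591 0.09870739] [0.47751792 0.13909654 0.09046953] [0.49452857 0.15819613 0.10322389]
mid [ 269  250   39   55 1103] [0.481 0.04  0.039] min [0.432 0.008 0.028] max [0.542 0.083 0.048]
mid [327 251  31  17 316] [ 0.529 -0.063  0.04 ] min [ 0.509 -0.094  0.028] max [ 0.543 -0.032  0.046]
mid [296 300  66  20 646] [ 0.417 -0.052  0.037] min [ 0.403 -0.103  0.028] max [0.443 0.028 0.044]
hi [ 346  264   44   30 1183] [ 0.484 -0.112  0.065] min [ 0.455 -0.157  0.048] max [ 0.516 -0.07   0.075]
hi [228 267  67  25 494] [0.477 0.093 0.051] min [0.457 0.033 0.048] max [0.497 0.158 0.1  ]
262 [36, 12, 42, 41, 10, 40, 36, 39, -1, 10, 11, 9, 9, 13, 10, 9, 9, 13, 13, 17, 17, 15, 1, 1, -2]
266 [26, 37, 10, 11, 12, 41, 58, 57, 55, -1, 54, 55, 57, 57, 57, 59, 57, 51, 62, 58, 11, 10, -1, 2, 5]
270 [8, 12, 9, 12, 11, 27, 62, 63, 60, 62, 64, 64, 67, 65, 64, 62, 64, -1, 65, 68, 13, 12, 0, -1, 4]
274 [6, 13, 9, 11, 9, 19, 66, 68, 67, 65, 69, 70, 66, 66, 68, 68, 66, 65, 71, 68, 15, 11, -1, 0, -1]
278 [11, 11, 9, 10, 9, 18, 67, 70, 68, 68, 75, 66, 70, 65, 68, 68, 68, 65, 65, 67, 12, 8, 0, 0, 0]
282 [12, 11, 12, 12, 12, 12, 66, 68, 67, 67, 70, 67, 69, 71, 71, 66, 67, 60, 63, 65, 13, 10, 9, -1, 4]
286 [11, 11, 12, 10, 10, 12, 65, 65, 61, 61, 65, 63, 64, 64, 63, 64, 62, 55, 60, 60, 11, 10, 12, -2, 0]
290 [11, 13, 10, 14, 11, 14, 56, 60, 55, 56, 59, 59, 56, 58, 57, 54, 53, 47, 54, 51, 13, 11, 14, -6, -6]
294 [10, 10, 12, 10, 12, 12, 31, 10, 9, 10, 15, 13, 15, 10, 12, 10, 12, 14, 9, 11, 10, 15, 18, 1, 0]
298 [12, 10, 10, 12, 12, 12, 11, 13, 9, 12, 13, 18, 16, 14, 17, 14, 13, 12, 14, 13, 10, 13, 11, -1, 0]
```

View pics/crop.png

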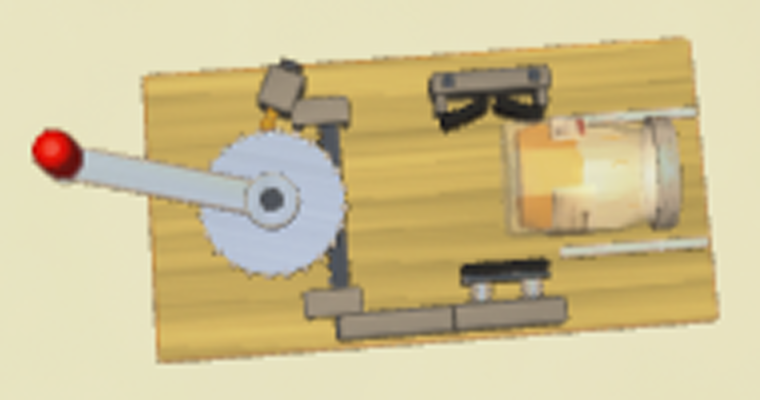

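Run:
```python
from h import *
P=np.load("top.npy"); c=eyes.get_calibration("top"); K=np.array(c["K"]);R=np.array(c["rotation"]);R=R if R.shape==(3,3) else cv2.Rodrigues(R)[0];o=np.array(c["position"])
B=np.array([.478,-.0335]);a=np.radians(5.48);Rb=np.array([[np.cos(a),np.sin(a)],[-np.sin(a),np.cos(a)]])
def at(cu,cv,z):
    r=R@np.linalg.inv(K)@[220+cu/4-.4,235+cv/4-.4,1]; q=o+r*(z-o[2])/r[2]; return q
for n,u,v,z in(("hub",272,199,.052),("padL",461,272,.042),("padR",549,268,.042),("jawL",430,82,.042),("jawR",550,78,.042),("knob",57,154,.098),("arm near knob",95,163,.05),("lidtop",662,170,.07),("baseL",505,125,.041),("baseR",515,235,.041),("lidR1",672,118,.041),("lidR2",672,230,.041)):
    q=at(u,v,z); print(n,np.round(q,4),"board",np.round(Rb@(q[:2]-B),4))
Z=P[...,2];m=np.zeros(Z.shape,bool);m[262:295,344:392]=1;m&=(Z>.05)
q=(P[m][:,:2]-B)@Rb.T
for lo in np.arange(-.13,-.03,.01):
    s=q[(q[:,1]>lo)&(q[:,1]<lo+.01)]
    if len(s)>5: print(round(lo,3),len(s),np.round([s[:,0].min(),s[:,0].max(),s[:,0].mean()],4))
print(np.percentile(q[:,1],[0,2,98,100]))
P2=np.load("scene.npy");s=P2.reshape(-1,3);s=s[(s[:,2]>.058)&(s[:,2]<.11)&(abs(s[:,0]-.485)<.03)&(abs(s[:,1]-.145)<.03)];print("knob scene",len(s),s.mean(0),s.min(0),s.max(0))
```

```text
hub [0.4699 0.0457 0.052 ] board [-0.0005  0.0796]
padL [ 0.4364 -0.0495  0.042 ] board [-0.0429 -0.0119]
padR [ 0.4393 -0.0936  0.042 ] board [-0.0442 -0.0561]
jawL [ 0.5323 -0.0324  0.042 ] board [ 0.0542 -0.0041]
jawR [ 0.5358 -0.0935  0.042 ] board [ 0.0518 -0.0653]
knob [0.4844 0.1464 0.098 ] board [0.0236 0.1785]
arm near knob [0.4862 0.1344 0.05  ] board [0.0242 0.1664]
lidtop [ 0.4866 -0.1461  0.07  ] board [-0.0022 -0.113 ]
baseL [ 0.5113 -0.0709  0.041 ] board [ 0.0295 -0.0404]
baseR [ 0.4556 -0.0765  0.041 ] board [-0.0264 -0.0406]
lidR1 [ 0.5168 -0.156   0.041 ] board [ 0.0269 -0.1256]
lidR2 [ 0.4598 -0.1557  0.041 ] board [-0.0298 -0.1199]
-0.13 28 [-0.025   0.0259  0.0002]
-0.12 138 [-0.028   0.0266 -0.002 ]
-0.11 117 [-0.0251  0.0255 -0.0016]
-0.1 135 [-0.027   0.0282 -0.0012]
-0.09 138 [-0.0278  0.0285 -0.0008]
-0.08 141 [-0.0276  0.0293 -0.0008]
-0.07 140 [-0.0269  0.0282 -0.0008]
-0.06 140 [-0.0263  0.0291  0.0003]
-0.05 141 [-0.0271  0.0295 -0.0001]
-0.04 41 [-0.025   0.0277 -0.0031]
[-0.1225567  -0.12028359 -0.03889057 -0.0369861 ]
knob scene 217 [0.48603931 0.14388411 0.082128  ] [0.47726397 0.13773937 0.05802539] [0.49784273 0.16071797 0.10333191]
```

carry_out --series "0.0224 -0.0329 0 -3.55;0.0224 -0.0329 0 -3.55;0.0224 -0.0329 0 -3.55;0.0224 -0.0329 0 -3.55;0.0224 -0.0329 0 -3.55;0.0224 -0.0329 0 -3.55;0.0224 -0.0329 0 -3.55;0.0224 -0.0329 0 -3.55;0.0224 -0.0329 0 -3.55;0.0116 -0.0448 0 -3.55;0.0116 -0.0448 0 -3.55;0.0116 -0.0448 0 -3.55;0.0116 -0.0448 0 -3.55;0.0116 -0.0448 0 -3.55;0.0116 -0.0448 0 -3.55;0.0116 -0.0448 0 -3.55;0.0116 -0.0448 0 -3.55;0.0116 -0.0448 0 -3.55;0.0116 -0.0448 0 -3.55;0.0116 -0.0448 0 -3.55" --jaw 1

```text
time: 3.3
tool_pos: [0.4872, -0.1342, 0.2456]
tcp_rot: [2.115, 2.322, 0.001]
wrist_force: [0.8, 0.8, -0.8]
width: 1.001
grip_force: 0.0
```

carry_out --series "0 0 -0.04 0;0 0 -0.04 0;0 0 -0.04 0;0 0 -0.035 0;0.0004 0.001 -0.02 0;0 0 -0.015 0;0 0 -0.012 0;0 0 -0.011 0;0 0 0 0"

```text
time: 4.42
tool_pos: [0.4868, -0.1315, 0.0317]
tcp_rot: [-2.112, -2.324, 0.001]
wrist_force: [-0.4, 0.1, -0.2]
width: 1.0
grip_force: 0.0
```

carry_out --series "0 0 0 0;0 0 0 0;0 0 0 0;0 0 0 0;0 0 0 0;0 0 0 0" --jaw -1 --grip_force 20

```text
time: 5.18
tool_pos: [0.4881, -0.1318, 0.0332]
tcp_rot: [2.112, 2.324, 0.001]
wrist_force: [0.3, 0.5, 6.4]
width: 0.662
grip_force: 21.5
```

carry_out --series "0.0002 -0.002 0.005 0;0.0002 -0.002 0.005 0;0.0001 -0.001 0.0045 0;0.0001 -0.001 0.0044 0;0 0 0.0038 0;0 0 0.0037 0;-0.0001 0.001 0.0029 0;-0.0001 0.0009 0.0029 0;-0.0002 0.002 0.002 0;-0.0002 0.002 0.002 0;0 0 0 0"

```text
time: 6.55
tool_pos: [0.4874, -0.1315, 0.0686]
tcp_rot: [2.112, 2.325, 0.0]
wrist_force: [0.3, 0.1, -1.9]
width: 0.66
grip_force: 22.0
```

Run:
```python
from h import *
p,P=cloud("scene"); cv2.imwrite("pics/s2.png",cv2.resize(p[180:340,200:410],None,fx=3,fy=3))
```

```text
(no output)
```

View pics/s2.png

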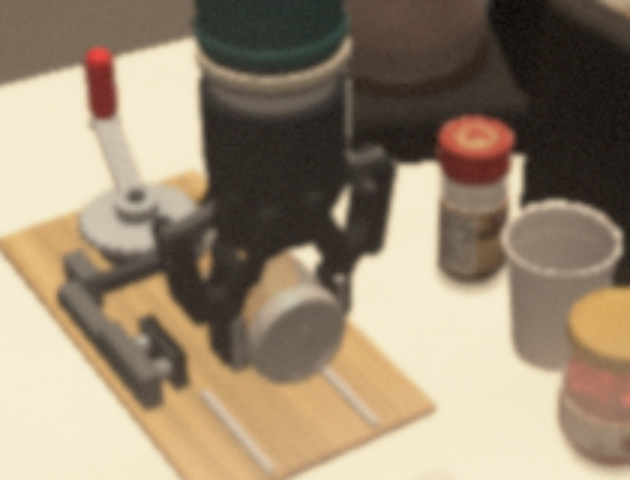

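Run:
```python
from h import *
p,P=cloud("scene")
m=np.zeros(P.shape[:2],bool); m[180+112:180+125,200+86:200+113]=1
# lid face: crop (295,330)/3
hsv=cv2.cvtColor(p,cv2.COLOR_BGR2HSV)
q=P[m]; q=q[np.isfinite(q).all(1)]; c=np.median(q,0); q=q[np.linalg.norm(q-c,axis=1)<.035]
for _ in range(4):
    c=q.mean(0); u,s,vt=np.linalg.svd(q-c); d=(q-c)@vt[2]; q=q[abs(d)<2*d.std()+1e-4]
print(c,vt[2],len(q),d.std(), q.min(0),q.max(0))
```

```text
[ 0.48418703 -0.15410145  0.06923352] [-0.07175911  0.99736201 -0.01093821] 299 0.0009405492883428003 [ 0.46140727 -0.15724977  0.0503546 ] [ 0.51041853 -0.15044138  0.08963181]
```

carry_out --series "0 0 -0.01 0;0 0 -0.01 0;0 0 -0.008 0;0 0 -0.006 0;0 0 0 0"

```text
time: 7.28
tool_pos: [0.4871, -0.1316, 0.034]
tcp_rot: [-2.112, -2.325, 0.0]
wrist_force: [-1.0, 1.4, -1.7]
width: 0.66
grip_force: 22.0
```

carry_out --series "0 0 0 0;0 0 0 0;0 0 0 0;0.0005 -0.005 0 0;0.0005 -0.005 0 0;0.0005 -0.005 0 0;0.0005 -0.0054 0 0;0 0 0 0" --jaw 1

```text
time: 8.28
tool_pos: [0.4894, -0.1526, 0.0345]
tcp_rot: [2.113, 2.324, 0.0]
wrist_force: [1.0, 0.3, -0.1]
width: 0.998
grip_force: 0.0
```

carry_out --series "0 0 0 0;0 0 0 0;0 0 0 0;0 0 0 0;0 0 0 0" --jaw -1

```text
time: 8.9
tool_pos: [0.4894, -0.152, 0.0346]
tcp_rot: [2.112, 2.325, 0.0]
wrist_force: [-0.7, 1.2, 1.4]
width: 0.667
grip_force: 21.1
```

carry_out --series "0.0002 -0.002 0.0066 0;0.0002 -0.0019 0.0066 0;0.0001 -0.0007 0.006 0;0.0001 -0.0007 0.006 0;0 0 0 0"

```text
time: 9.52
tool_pos: [0.4905, -0.1577, 0.0604]
tcp_rot: [2.112, 2.324, 0.001]
wrist_force: [0.1, -0.8, -2.5]
width: 0.665
grip_force: 21.9
```

Run:
```python
from h import *
p,P=cloud("scene"); cv2.imwrite("pics/s3.png",cv2.resize(p[180:340,200:410],None,fx=3,fy=3))
```

```text
(no output)
```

View pics/s3.png

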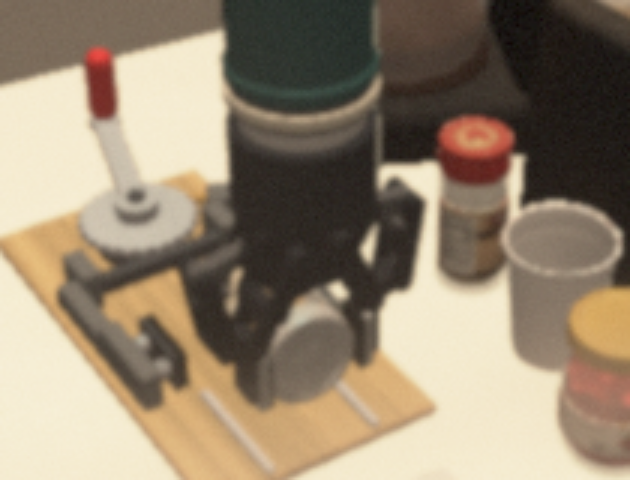

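carry_out --series "0 0 0 0;0 0 0 0" --jaw 0.3

```text
time: 9.82
tool_pos: [0.4896, -0.1572, 0.0594]
tcp_rot: [-2.112, -2.325, 0.0]
wrist_force: [0.0, 0.3, -2.9]
width: 0.666
grip_force: 21.9
```

carry_out --series "0 0 0 0;0 0 0 0" --jaw 0.32

```text
time: 10.07
tool_pos: [0.4898, -0.1574, 0.0596]
tcp_rot: [-2.112, -2.325, 0.0]
wrist_force: [0.0, -0.6, -1.4]
width: 0.667
grip_force: 21.9
```

carry_out --series "0 0 0 0;0 0 0 0" --jaw 0.33

```text
time: 10.32
tool_pos: [0.4899, -0.1574, 0.0597]
tcp_rot: [2.112, 2.325, -0.0]
wrist_force: [0.3, -0.2, -2.4]
width: 0.675
grip_force: 21.9
```

carry_out --series "0 0 0 0;0 0 0 0" --jaw 0.336

```text
time: 10.58
tool_pos: [0.4899, -0.1574, 0.0597]
tcp_rot: [2.113, 2.325, 0.0]
wrist_force: [-0.3, 0.3, -2.7]
width: 0.669
grip_force: 16.8
```

carry_out --series "0 0 0 0;0 0 0 0" --jaw 0.34

```text
time: 10.82
tool_pos: [0.4899, -0.1574, 0.0597]
tcp_rot: [2.113, 2.325, 0.0]
wrist_force: [-0.1, 0.1, -1.5]
width: 0.673
grip_force: 12.3
```

carry_out --series "0 0 0 0;0 0 0 0" --jaw 0.344

```text
time: 11.08
tool_pos: [0.4899, -0.1574, 0.0597]
tcp_rot: [2.113, 2.325, 0.0]
wrist_force: [-0.1, -0.1, -1.7]
width: 0.671
grip_force: 8.1
```

```bash
cat >> h.py <<'E'
def lid():
    p,P=cloud("scene")
    q=P.reshape(-1,3); q=q[np.isfinite(q).all(1)]
    T=bot.read_state()["tool_pos"]
    q=q[(abs(q[:,0]-T[0]+.005)<.022)&(abs(q[:,1]-T[1])<.05)&(q[:,2]>.025)&(q[:,2]<T[2]+.03)]
    return p,q
E
python3 - <<'E'
from h import *
p,q=lid()
for a in range(20,100,6):
    s=q[(q[:,2]>a/1e3)&(q[:,2]<a/1e3+.006)]
    if len(s)>3: print(a,len(s),np.round(np.percentile(s[:,1],[5,50,95]),3))
E
```

```text
38 10 [-0.17  -0.168 -0.167]
44 73 [-0.17  -0.167 -0.164]
50 79 [-0.168 -0.165 -0.162]
56 93 [-0.167 -0.162 -0.16 ]
62 81 [-0.163 -0.161 -0.157]
68 83 [-0.161 -0.158 -0.155]
74 84 [-0.158 -0.156 -0.136]
80 80 [-0.156 -0.154 -0.15 ]
86 45 [-0.155 -0.152 -0.14 ]
```

carry_out --series "0 0 0.006 0;0 0 0.006 0;0 0 0.006 0;0 0 0.006 0;0 0 0.006 0;0 0 0.006 0;0 0 0.004 0;0 0 0 0" --jaw 0.346

```text
time: 12.12
tool_pos: [0.4902, -0.1575, 0.1001]
tcp_rot: [2.112, 2.325, 0.0]
wrist_force: [-0.4, -0.1, -2.2]
width: 0.67
grip_force: 6.0
```

Run:
```python
from h import *
p,P=cloud("scene"); cv2.imwrite("pics/s4.png",cv2.resize(p[180:340,200:410],None,fx=3,fy=3))
```

```text
(no output)
```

View pics/s4.png

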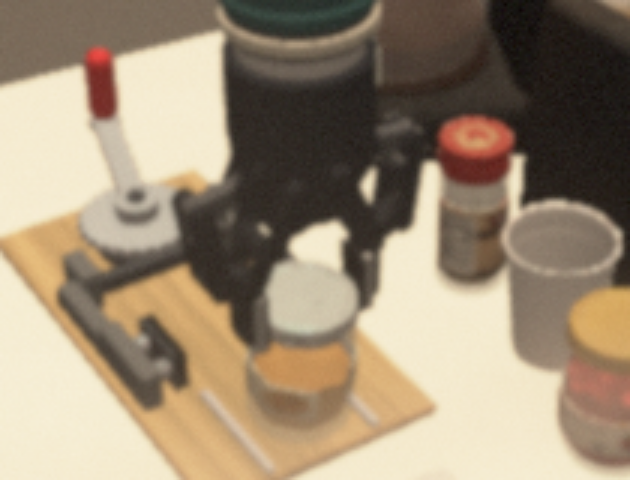

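The jar now hangs nearly upright from the pads: lid at crop (310,300), base at (300,400), tilted slightly.

```bash
cat >> h.py <<'E'
B=np.array([.478,-.0335]);a_=np.radians(5.48);Rb=np.array([[np.cos(a_),np.sin(a_)],[-np.sin(a_),np.cos(a_)]])
def lidplane(c0,r=(.03,.035,.03)):
    p,P=cloud("scene"); q=P.reshape(-1,3); q=q[np.isfinite(q).all(1)]; q=q[(abs(q-c0)<r).all(1)]
    rng=np.random.default_rng(0); best=None
    for _ in range(300):
        t=q[rng.choice(len(q),3,replace=False)]; n=np.cross(t[1]-t[0],t[2]-t[0]); l=np.linalg.norm(n)
        if l<1e-5: continue
        n/=l
        if abs(n[2])<.6: continue
        k=abs((q-t[0])@n)<.002
        if best is None or k.sum()>best.sum(): best=k
    s=q[best]; c=s.mean(0); n=np.linalg.svd(s-c)[2][2]; n*=np.sign(n[2])
    nb=Rb@n[:2]
    print("lid c",np.round(c,4),"board",np.round(Rb@(c[:2]-B),4),"n board",np.round([*nb,n[2]],3),len(s)); print("ext",np.round(s.min(0),3),np.round(s.max(0),3))
    return p
E
python3 -c "
from h import *
lidplane([.487,-.155,.105])"
```

```text
lid c [ 0.491  -0.1591  0.108 ] board [ 0.001  -0.1263] n board [-0.016 -0.108  0.994] 577
ext [ 0.458 -0.186  0.103] [ 0.517 -0.128  0.113]
```

carry_out --series "-0.0004 0.004 0 0;-0.0008 0.008 0 0;-0.0008 0.008 0 0;-0.0008 0.008 0 0;-0.0008 0.008 0 0;-0.0008 0.008 0 0;-0.0008 0.008 0 0;-0.0008 0.008 0 0;-0.0008 0.008 0 0;-0.0008 0.008 0 0;-0.0008 0.008 0 0;-0.0006 0.0068 0 0;0 0 0 0;0 0 -0.003 0;0 0 -0.003 0;0 0 -0.002 0;0 0 -0.002 0;0 0 -0.002 0;0 0 0 0" --jaw 0.345

```text
time: 14.6
tool_pos: [0.4827, -0.0666, 0.0895]
tcp_rot: [2.111, 2.323, 0.004]
wrist_force: [-1.7, 1.5, 6.8]
width: 0.675
grip_force: 6.6
```

```bash
python3 -c "
from h import *
lidplane([.481,-.067,.098])"
```

```text
lid c [ 0.4842 -0.0667  0.0993] board [ 0.003  -0.0336] n board [ 0.016 -0.101  0.995] 474
ext [ 0.452 -0.094  0.095] [ 0.511 -0.038  0.104]
```

carry_out --series "0 0 0.001 0;0 0 0.001 0;0 0 0 0" --jaw 0.38

```text
time: 15.02
tool_pos: [0.4809, -0.0666, 0.0896]
tcp_rot: [2.113, 2.325, -0.0]
wrist_force: [0.9, -1.3, 0.8]
width: 0.688
grip_force: 0.0
```

carry_out --series "0 0 0 0;0 0 0 0;0 0 0 0;0 0 0 0" --jaw 1

```text
time: 15.52
tool_pos: [0.4809, -0.0666, 0.0897]
tcp_rot: [-2.112, -2.325, 0.0]
wrist_force: [-1.1, 0.3, 0.8]
width: 0.997
grip_force: 0.0
```

```bash
python3 -c "
from h import *
lidplane([.481,-.067,.098]); lidplane([.629,-.226,.092])
p=eyes.read_camera('scene')[0]; cv2.imwrite('pics/s5.png',cv2.resize(p[180:340,200:410],None,fx=3,fy=3))"
```

```text
lid c [ 0.479  -0.0584  0.0972] board [-0.0014 -0.0249] n board [-0.012 -0.002  1.   ] 467
ext [ 0.451 -0.086  0.094] [ 0.507 -0.032  0.1  ]
lid c [ 0.6359 -0.2353  0.0903] board [ 0.1379 -0.2159] n board [ 0.002 -0.003  1.   ] 587
ext [ 0.61  -0.261  0.088] [ 0.659 -0.205  0.092]
```

View pics/s5.png

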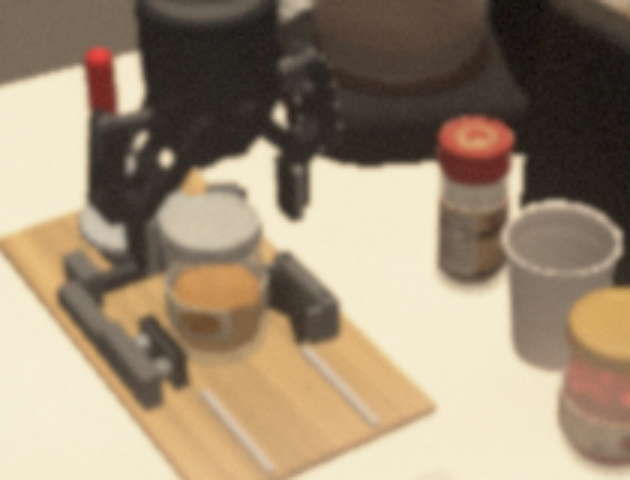

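carry_out --series "0 0 0 0;0 0 0 0;0 0 0 0;0 0 0 0;0 0 0 0;0 0 0.002 0;0.0003 -0.003 0.001 0;0.0003 -0.003 0 0;0.0003 -0.003 0 0;0 0 -0.0015 0;0 0 -0.001 0;0 0 0 0" --jaw -1

```text
time: 17.18
tool_pos: [0.4817, -0.0755, 0.0901]
tcp_rot: [-2.112, -2.325, 0.0]
wrist_force: [-0.8, -0.9, -1.8]
width: 0.664
grip_force: 21.8
```

carry_out --series "0 0 0 0;0 0 0 0" --jaw 0.38

```text
time: 17.42
tool_pos: [0.4822, -0.0756, 0.0906]
tcp_rot: [2.112, 2.325, 0.001]
wrist_force: [0.3, -1.2, -0.1]
width: 0.69
grip_force: 0.0
```

carry_out --series "0 0 0 0;0 0 0 0;0 0 0 0;0 0 0 0;0 0 0.02 0;0 0 0.04 0;0 0 0.04 0;0 0 0.01 0" --jaw 1

```text
time: 18.42
tool_pos: [0.4838, -0.076, 0.2034]
tcp_rot: [2.109, 2.321, 0.005]
wrist_force: [0.9, 0.6, -0.3]
width: 1.002
grip_force: 0.0
```

```bash
python3 -c "
from h import *
lidplane([.481,-.067,.098])
p,P=cloud('top'); cv2.imwrite('pics/t6.png',cv2.resize(p[235:335,220:410],None,fx=4,fy=4,interpolation=cv2.INTER_CUBIC))
p,P=cloud('scene');s=P.reshape(-1,3);s=s[(s[:,2]>.058)&(s[:,2]<.11)&(abs(s[:,0]-.485)<.03)&(abs(s[:,1]-.145)<.03)];print(len(s),s.mean(0),s.min(0),s.max(0))
"
```

```text
lid c [ 0.4799 -0.0668  0.0973] board [-0.0013 -0.0333] n board [0.011 0.013 1.   ] 461
ext [ 0.453 -0.095  0.095] [ 0.508 -0.037  0.1  ]
217 [0.48600648 0.14394585 0.08183587] [0.47750709 0.13745252 0.05824268] [0.49829924 0.15485982 0.10226818]
```

View pics/t6.png

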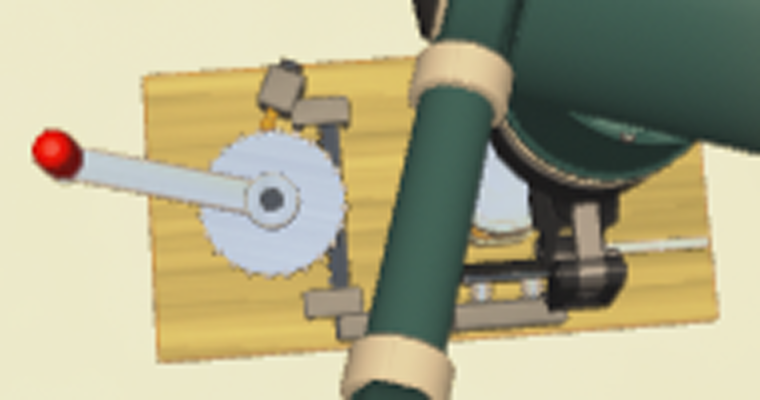

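carry_out --series "0.0003 0.037 0 2;0.0003 0.037 0 2;0.0003 0.037 0 2;0.0003 0.037 0 2;0.0003 0.037 0 2;0.0004 0.0385 0 0;0 0 0 0;0 0 -0.03 0;0 0 -0.03 0;0 0 -0.03 0;0 0 -0.02 0;0 0 -0.01 0;0 0 -0.005 0;0 0 0 0"

```text
time: 20.32
tool_pos: [0.4838, 0.1477, 0.0752]
tcp_rot: [-1.902, -2.5, 0.0]
wrist_force: [-0.2, -0.0, 0.1]
width: 1.002
grip_force: 0.0
```

carry_out --series "0 0 0 0;0 0 0 0;0 0 0 0;0 0 0 0;0 0 0 0;0 0 0 0;0 0 0 0;0 0 0 0" --jaw -1 --grip_force 60

```text
time: 21.32
tool_pos: [0.4866, 0.1484, 0.0766]
tcp_rot: [1.899, 2.497, 0.007]
wrist_force: [5.4, -0.1, -0.6]
width: 0.226
grip_force: 58.6
```

```bash
python3 -c "
from h import *
lidplane([.481,-.067,.098])
p,P=cloud('scene'); cv2.imwrite('pics/s7.png',cv2.resize(p[140:300,170:380],None,fx=3,fy=3))
"
```

```text
lid c [ 0.4793 -0.0667  0.0973] board [-0.0018 -0.0332] n board [-0.004 -0.002  1.   ] 492
ext [ 0.453 -0.095  0.095] [ 0.508 -0.037  0.1  ]
```

View pics/s7.png

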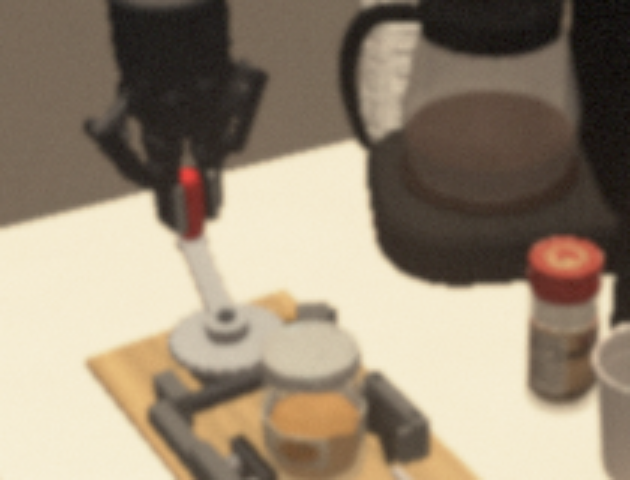

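carry_out --series "-0.0045 0.0005 0 0;-0.0045 0.0005 0 0;-0.0046 0.0001 0 0;-0.0046 0.0001 0 0;-0.0045 -0.0003 0 0;-0.0045 -0.0003 0 0;-0.0045 -0.0007 0 0;-0.0045 -0.0007 0 0;-0.0044 -0.0011 0 0;-0.0044 -0.0011 0 0;-0.0043 -0.0014 0 0;-0.0043 -0.0014 0 0;0 0 0 0"

```text
time: 23.05
tool_pos: [0.4325, 0.1423, 0.0765]
tcp_rot: [1.899, 2.497, 0.006]
wrist_force: [7.5, -0.0, -0.2]
width: 0.226
grip_force: 59.8
```

```bash
python3 -c "
from h import *
t=bot.read_state()['tool_pos'][:2]-[.4704,.0457]; print(np.linalg.norm(t),np.degrees(np.arctan2(t[1],t[0]))-81.04)
lidplane([.481,-.067,.098])
"
```

```text
0.10379691572846751 30.36093723622524
lid c [ 0.4847 -0.0668  0.0971] board [ 0.0034 -0.0337] n board [0.004 0.01  1.   ] 463
ext [ 0.457 -0.095  0.094] [ 0.511 -0.037  0.1  ]
```

carry_out --series "-0.0042 -0.0018 0 0;-0.0042 -0.0018 0 0;-0.004 -0.0022 0 0;-0.004 -0.0022 0 0;-0.0038 -0.0025 0 0;-0.0038 -0.0025 0 0;0 0 0 0;0 0 0 0"

```text
time: 24.1
tool_pos: [0.4094, 0.1297, 0.0765]
tcp_rot: [1.898, 2.497, 0.009]
wrist_force: [9.1, 0.7, -2.4]
width: 0.224
grip_force: 59.8
```

```bash
python3 -c "
from h import *
t=bot.read_state()['tool_pos'][:2]-[.4704,.0457]; print(np.linalg.norm(t),np.degrees(np.arctan2(t[1],t[0]))-81.04)
lidplane([.481,-.067,.098])
p,P=cloud('top'); cv2.imwrite('pics/t8.png',cv2.resize(p[160:335,220:450],None,fx=3,fy=3,interpolation=cv2.INTER_CUBIC))
"
```

```text
0.10379746774248806 44.94061146812248
lid c [ 0.4871 -0.0663  0.0971] board [ 0.0059 -0.0336] n board [-0.009 -0.009  1.   ] 476
ext [ 0.461 -0.095  0.094] [ 0.511 -0.036  0.099]
```

View pics/t8.png

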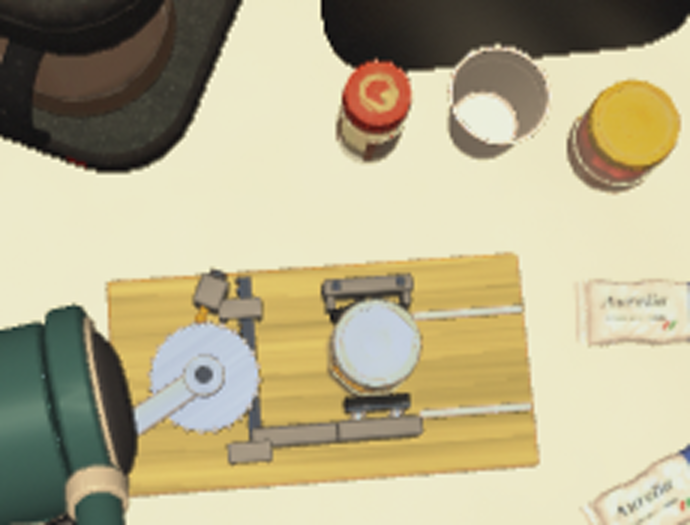

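The lever is at about 45.0° (third click). The jar stands pressed at crop (375,345), and the bystanders are undisturbed.

carry_out --series "0 0 0 0;0 0 0 0;0 0 0 0;0 0 0 0"

```text
time: 24.7
tool_pos: [0.4095, 0.1297, 0.0765]
tcp_rot: [1.898, 2.497, 0.009]
wrist_force: [9.2, 0.7, -2.3]
width: 0.228
grip_force: 59.8
```

```bash
python3 -c "
from h import *
print(bot.finish_job())"
```

```text
the job is handed in; nothing more can be done
None
```

I've handed the job in, with no verdict shown: by my last measurements the honey stands upright, pressed between the jaws, the lever is held by its knob at the third click (about 45°), and the jam, cinnamon and cup look untouched.

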